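Put the pipette away on the carousel stand

TASK

Turn the pipette carousel by its top knob until the one empty cradle stands squarely over the pointer on the foot, let go of the knob, then take the pipette out of the single bench holder and hang it in that cradle, fully seated in the recess and upright, with the cradle still at the pointer. The deck's height is not known exactly, so feel for the seat: lower the pipette gently until the deck carries it, never press it hard against the carousel and never let it drop. Leave the other things on the bench alone.

Things in the scene. Friction and masses are not known exactly. Their poses are not given: they have to be found in the camera images.
- carousel: Turning part of the pipette carousel: drip tray (216 mm diameter), column (22 mm), knob, and a white deck with 5 cradles 72 degrees apart, 4 filled with clipped-in pipettes that turn with it. Origin on the turning axis, 16 mm above the bench; z up, +x points to the empty cradle. Friction 0.12 N m; stays put. Stops 3.7 rad either way from the empty cradle pointing away from the pointer.
- foot: The fixed steel foot under the tray (may stand anywhere, yawed), origin on the turning axis at bench height. Above it the white deck is clamped on the column at a height that changes from time to time and is not reported: the seat of the cradles lies 150 to 170 mm above the bench. The clipped-in pipettes reach 85 mm above the seat, their finger hooks outwards.
- cradle (a point): Middle of the steel disc on the drip tray straight below the centre of the empty cradle: 85 mm from the turning axis, 22 mm above the bench. Gives the horizontal place of the empty cradle, not the height of its seat. Axes as carousel. A seated pipette stands over it with about 2 mm of play.
- mouth (a point): Point on the tray below the outer mouth of the empty cradle, 107 mm from the axis, 22 mm above the bench. The cradle: a slot 16 mm wide, open outwards and above, flat end 78 mm from the axis, deck 10 mm thick; guides flare to 26 mm wide at 115 mm. A square recess 34 mm wide with a rim 5 mm high (also either side of the mouth) holds the collar: enter over the rim, then lower.
- knob (a point): Point on the turning axis in the middle of the round black knob (40 mm diameter, 34 mm tall, from 263 to 297 mm above the bench), the height to grip it. Turns with the carousel.
- front (a point): Tip of the dark pointer bar that sticks out of the fixed steel foot under the tray, 125 mm from the turning axis, 12 mm above the bench. Its x axis points to the turning axis, z up; it faces roughly towards the robot. When the empty cradle is at the pointer, cradle lies 40 mm along this x axis and at y = 0.
- pipette: Loose hand pipette (about 0.11 kg, varies), upright in the bench holder. Origin in the middle of the flat underside of its collar, z up along the pipette. Collar 30 mm diameter, 7 mm thick, lower edge bevelled; below it a 12 mm shaft to -95 mm and a 7 mm tip to -118 mm; above it a round white handle, 26 mm diameter, +7 to +62 mm, with a 33 mm ring at +11 to +16; then a plunger to +85 mm.
- pipette_grip (a point): Point on the pipette's centre line, 38 mm above pipette, where to grip: the fingertips then stand just above the ring. A finger hook sticks out of the handle along the pipette's -x axis (to 28 mm from the centre line) at +57 to +62 mm above the collar: close the fingers along the pipette's y axis to clear it. Axes as pipette.
- holder: The fixed bench holder: an upright aluminium tube, 31 mm diameter, bore 17 mm, 128 mm tall, on a square foot of 90 mm. Origin under its centre. The pipette's collar rests on its rim, the shaft inside: lift the pipette 115 mm or more to clear it.
- tipbox: Bystander: open grey box 125 x 85 x 50 mm, origin under its centre.
- dish: Bystander: clear round dish, 90 mm diameter, 15 mm high, origin under its centre.
- media: Bystander: clear bottle, 60 mm diameter, 110 mm high, origin under its centre.
- beaker: Bystander: glass beaker, 70 mm diameter, 90 mm high, origin under its centre.
- rack: Bystander: white tube block 70 x 160 x 40 mm, origin under its centre.
- jar: Bystander: small amber jar, 56 mm diameter, 60 mm high, origin under its centre.

How it is judged:
On the way, in this order (a step that is already met when the one before it is completed fails the run):
1. the empty cradle stands at the pointer (within 10 mm sideways), while the pipette is still in its holder (y of cradle in the frame of front between -0.01 and 0.01 m and x of cradle in the frame of front below 0.08 m and distance of pipette from where it was at the start of the episode below 0.02 m), for 0.2 s.
2. the pipette has been lifted out of its holder (distance of pipette from where it was at the start of the episode above 0.1 m and height (world z) of pipette above 0.145 m and contact force between pipette and holder below 0.05 N), for 0.1 s.
At the end, for the whole second after the job is handed in: The pipette hangs in the empty cradle, carried by the carousel alone, let go and at rest: its centre line within 4.5 mm of the cradle's centre, upright within 0.06 rad, its collar down in the recess; and the cradle is at the pointer within 12 mm sideways (y of cradle in the frame of front between -0.012 and 0.012 m and x of cradle in the frame of front below 0.08 m and horizontal distance between pipette and cradle below 0.0045 m and height (world z) of pipette between 0.147 and 0.1725 m and angle between pipette's own z axis and vertical below 0.06 rad and contact force between pipette and carousel above 0.3 N and contact force between pipette and the fingers below 0.05 N and linear speed of pipette below 0.02 m/s); the robot touches nothing.
It fails at once if the pipette is pressed against the carousel with more than 18 N (contact force between pipette and carousel above 18 N).
It fails at once if the pipette is dropped: it moves faster than 0.25 m/s with no finger touching it (contact force between pipette and the fingers below 0.02 N and linear speed of pipette above 0.25 m/s).
It fails at once if the pipette is tipped over by more than 1 rad (angle between pipette's own z axis and vertical above 1 rad).
It fails at once if another thing on the bench is moved by more than 30 mm (distance of any of tipbox, dish, media, beaker, rack, jar from where it was at the start of the episode above 0.03 m).
It also fails if it takes over 72 s, if anything falls off the work surface, if the arm or the gripper's body presses on something with over 40 N, if the wrist force passes 120 N, or if a joint passes its speed limit or range.

ROBOT

A 7-joint arm with a two-finger parallel gripper is mounted at the origin on the work surface. World frame = base frame: x ahead of the robot, y to its left, z up, the work surface at z = 0. Lengths are in m, angles in rad, forces in N, time in s.
With the tool pointing down it reaches from about 0.425 to 0.825 m from the base axis. Payload 3.6 kg.
Tool frame: the origin (TCP) lies between the finger pads; the fingertips stand 22 mm ahead of it and the grasp point (between the pads) lies 3 mm ahead of it; z points along the fingers, y is the line along which they close (so a half turn about z gives the same grasp; the last joint's range is limited). The gripper opens to 93 mm and grips with 3 to 60 N. Pads are 15 mm wide; open, the fingers measure 128 mm over their backs; the gripper's body (75 mm by 188 mm) begins 65 mm behind the grasp point.
Start: joints at [1.204, 0.615, -0.013, 1.423, 0.008, 1.103, -0.04], TCP at [0.217, -0.613, 0.241] pointing down, gripper open.
Joint ranges: [-3.12, 3.12], [-0.3, 2.06], [-1.34, 1.32], [0.26, 2.42], [-1.36, 4.5], [0.01, 1.98], [-2.84, 2.84]. Speed limits (rad/s): [2.79, 2.79, 3.14, 3.14, 3.14, 3.14, 3.14].

INTERFACE

Orientations are given as a rotation vector (axis times angle).
In Python, from plant import * gives the robot as it stands.
- The arm moves only by the tool drive_tool, never from a script. Its argument "increments" is a list of rows, each a list of 2 entries, a list of its own where there are three numbers: the shift along the tool's x, y, z as a fraction of full scale, then the turn about the tool's z as a fraction of full scale. In form: [[[dx, dy, dz], turn], ...]. A call has 1 to 10 rows; each row is the pose to reach, as a shift and turn from the pose commanded when the call began, along the tool's axes at that moment, turning the shorter way round; what a row does not reach only later rows make up. Full scale, the value 1, is 0.75 m for a shift and pi rad for a turn. A row lasts 1/8 s, in which the tool goes at most 62.5 mm and 10.7 degrees, less where a joint would pass 70% of its speed; a pose out of reach is approached as far as the arm can. A call with a number of a shift or a turn outside -1 to 1 is refused whole. A call with a gripper value outside its range is refused whole. "gripper" is the opening, from 0 (shut) to 1 (fully open), set as the call begins (left out, the last holds). The fingers move at their own pace and stop on an object; "force" is the grip in N (left out, the last holds). Time passes only in rows, so rows that repeat a pose let the fingers close. It gives the time, the measured TCP pose, the force, the opening and the grip force at its end, in the units of the state.
- get_obs(): the state, without advancing time (a new reading comes with each control period).
- read_camera(name): name is "scene" or "top" or "wrist"; returns a dict with "img" (480x640x3 uint8, red, green, blue), "fx", "fy", "cx", "cy" (pixels), "R" (3x3) and "t" (3): a world point X has camera coordinates R X + t. Camera axes: x right, y down, z forward; pixel columns grow to the right and rows downward; lengths in m; the calibration is good to about 2 mm. A picture is of the moment at which its call begins. There is no depth.
- finish_job(): hands the job in; it is judged then, once.
The state is a dict: "time": time; "joint_positions": joint angles; "qvel": joint speeds; "joint_torque": joint torques, N m; "tcp_pos": TCP position; "ee_rot": TCP orientation; "wrist_force": force on the tool from outside, world axes, zero at the start; "torque": the same for the moment, N m; "width": finger opening in m; "grasp_force": force on a finger pad.
Only numpy, scipy, OpenCV 4.12 (cv2) and the standard library are available. Lean on these libraries where they do the work, as an engineer would, in place of code of your own. Each camera call takes 0.05 s, during which the arm holds its last target. There are 200 camera calls.

## Working session

There is one attempt and no reset: what is moved stays moved. The work goes in short steps, Python scripts to look and compute and a tool call to move; the robot and the scene stay as the last step left them, time stands still between calls to the robot, and variables do not carry over. Pictures are saved under pics/ and viewed, at most 10 in all, crops included, and the job is handed in when it is done.

Besides the shell and the picture viewer there is one more tool, called after "Emit:" by a JSON object that holds its "fn" and its "kwargs", one argument or row to a line. drive_tool: Moves the arm, as the interface text tells. Shift numbers are shares of 0.75 m and turn numbers shares of pi rad, none past 1 either way. Its arguments: {"type":"object","properties":{"increments":{"type":"array"},"gripper":{"type":"number"},"force":{"type":"number"}},"required":["increments"]}

```bash
ls; mkdir -p pics
python3 - <<'E'
from plant import *
import cv2,json
o=get_obs(); print({k:o[k] for k in('time','tcp_pos','ee_rot','width','wrist_force')})
for n in('scene','top'):
    c=read_camera(n); cv2.imwrite(f'pics/{n}0.png',c['img'][:,:,::-1]); print(n,c['fx'],c['cx'],c['cy'],c['R'],c['t'])
E
```

```text
pics
{'time': 0.0, 'tcp_pos': array([ 0.21638571, -0.61214755,  0.2394741 ]), 'ee_rot': array([-3.09386614e+00, -5.30848829e-01,  7.44619449e-04]), 'width': 0.09286595894481477, 'wrist_force': array([ 0.17806001,  0.26981787, -0.67995787])}
scene 488.95566167107654 318.20513088315425 239.67131162524657 [[-0.25632027  0.96653963  0.01005294]
 [ 0.83985543  0.2278487  -0.49267417]
 [-0.47847966 -0.11783936 -0.87015579]] [ 0.19187486 -0.39906575  1.48065908]
top 567.4352696808755 327.71523172200693 234.96683387866844 [[ 4.32867486e-03 -9.99989053e-01  1.77667833e-03]
 [-9.75376915e-01 -4.61389090e-03 -2.20496225e-01]
 [ 2.20502009e-01 -7.78474562e-04 -9.75386210e-01]] [-0.01466165  0.62832987  1.41362539]
```

View pics/scene0.png

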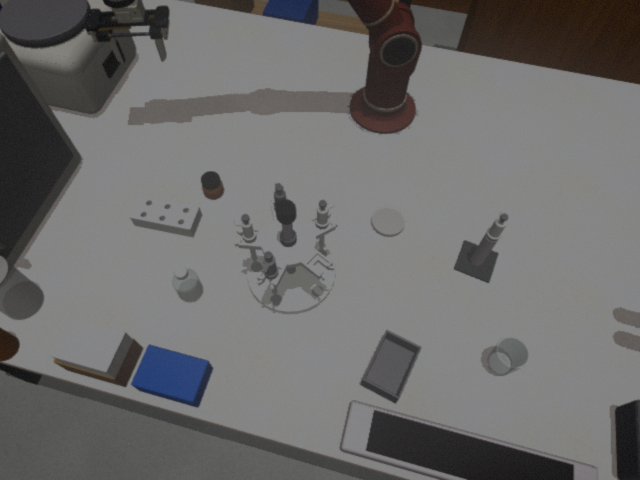

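View pics/top0.png

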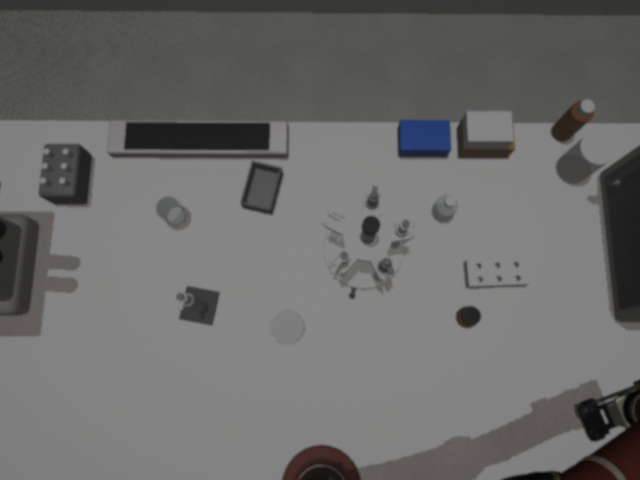

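Carousel is at about (365,245) in top, the empty cradle near (335,220), the pointer near (352,293), the holder near (195,305) with the pipette leaning left by perspective. Next, enlarged crops.

Run:
```python
import cv2,numpy as np
def crop(f,x0,y0,w,h,s):
    a=cv2.imread(f)[y0:y0+h,x0:x0+w]; a=cv2.resize(a,None,fx=s,fy=s,interpolation=cv2.INTER_CUBIC)
    a=(255*(a/255.)**0.6).astype('uint8')
    for i in range(0,w,10): cv2.line(a,(i*s,0),(i*s,6 if (x0+i)%50 else 14),(0,0,255),1)
    for i in range(0,h,10): cv2.line(a,(0,i*s),(6 if (y0+i)%50 else 14,i*s),(0,0,255),1)
    return a
A=crop('pics/top0.png',310,175,110,130,4)   # 440x520
B=crop('pics/top0.png',160,280,70,50,5)  #350x250
C=crop('pics/scene0.png',450,200,70,85,4) #280x340
o=np.zeros((600,800,3),'uint8'); o[:520,:440]=A;o[:250,445:795]=B;o[255:595,445:725]=C
cv2.imwrite('pics/crop1.png',o)
cv2.imwrite('pics/crop2.png',crop('pics/scene0.png',225,170,120,145,4))
```

```text
(no output)
```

View pics/crop1.png

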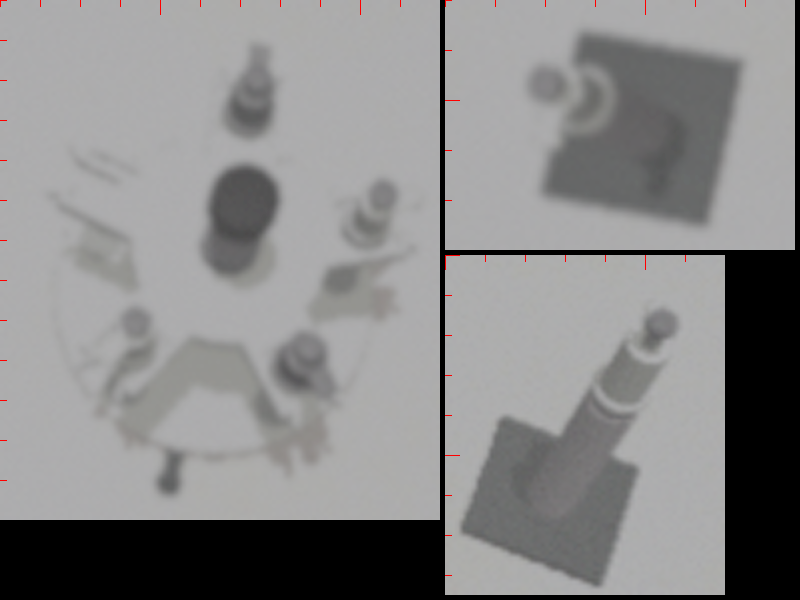

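View pics/crop2.png

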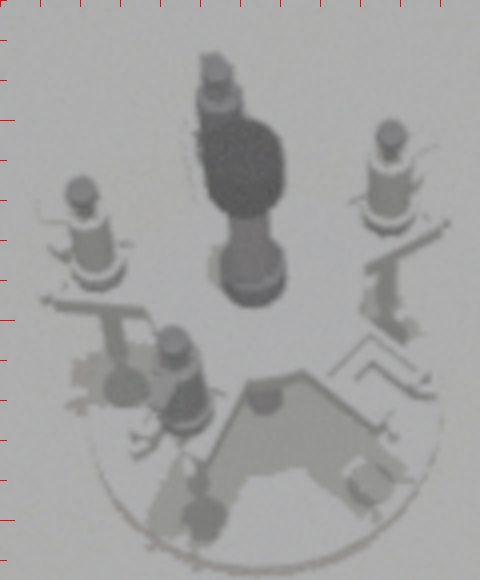

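Crop 1: knob top (371,225.5); plungers (375,188), (405.5,223.3), (386.8,261.8), (344,255.5); pointer end about (352,297.5); loose plunger top (180.4,296.6). Crop 2 (scene): plungers (279,186.3), (245.5,217.5), (322.5,203.3), (268.3,255); the empty gap is at lower right.

```bash
cat > h.py <<'E'
import numpy as np
from plant import *
_c={}
def cam(n):
    if n not in _c: _c[n]=read_camera(n)
    return _c[n]
def ray(c,p):
    d=c['R'].T@np.array([(p[0]-c['cx'])/c['fx'],(p[1]-c['cy'])/c['fy'],1]); return -c['R'].T@c['t'],d
def atz(c,p,z):
    o,d=ray(c,p); return o+d*(z-o[2])/d[2]
def tri(ps):
    A=np.zeros((3,3));b=np.zeros(3)
    for c,p in ps:
        o,d=ray(c,p); d=d/np.linalg.norm(d); M=np.eye(3)-np.outer(d,d);A+=M;b+=M@o
    return np.linalg.solve(A,b)
def proj(c,X):
    q=c['R']@X+c['t']; return np.array([c['fx']*q[0]/q[2]+c['cx'],c['fy']*q[1]/q[2]+c['cy']])
E
python3 - <<'E'
from h import *
np.set_printoptions(precision=4,suppress=True)
t,s=cam('top'),cam('scene')
print('knob',atz(t,(371,225.5),.297)); print('pointer',atz(t,(352,297),.02))
for n,a,b in(('A',(375,188),(279,186.3)),('A2',(375,188),(268.3,255)),('B',(405.5,223.3),(245.5,217.5)),('C',(386.8,261.8),(279,186.3)),('D',(344,255.5),(322.5,203.3)),('L',(180.4,296.6),(503.75,217))):
    print(n,tri([(t,a),(s,b)]),atz(t,a,.245))
print('L',atz(t,(180.4,296.6),.213),atz(s,(503.75,217),.213))
P=[atz(t,a,.245)[:2] for a in((375,188),(405.5,223.3),(386.8,261.8),(344,255.5))]
from scipy.optimize import least_squares
# 5 positions at radius .085, A at idx1.. empty idx0 angle th, going clockwise/ccw
def f(v,sg): return np.ravel([v[:2]+.085*np.array([np.cos(v[2]+sg*(k+1)*2*np.pi/5),np.sin(v[2]+sg*(k+1)*2*np.pi/5)])-P[k] for k in range(4)])
for sg in(-1,1):
  for a0 in (0,1,2,3):
    r=least_squares(f,[.67,0,a0],args=(sg,)); 
    if r.cost<1e-4: print(sg,r.x,r.cost,f(r.x,sg))
E
```

```text
knob [ 0.599  -0.1074  0.297 ]
pointer [ 0.4721 -0.0767  0.02  ]
A [ 0.6451 -0.103   0.4238] [ 0.7022 -0.122   0.245 ]
A2 [ 0.6959 -0.1178  0.2632] [ 0.7022 -0.122   0.245 ]
B [ 0.6171 -0.1908  0.2454] [ 0.6173 -0.1913  0.245 ]
C [ 0.5265 -0.1465  0.2479] [ 0.5269 -0.1464  0.245 ]
D [ 0.5412 -0.0487  0.2436] [ 0.541 -0.049  0.245]
L [0.4499 0.3286 0.2075] [0.4456 0.3181 0.245 ]
L [0.4492 0.3264 0.213 ] [0.4538 0.3278 0.213 ]
-1 [ 0.6064 -0.1082  1.1036] 9.474756253922089e-05 [-0.0118  0.0008  0.0027 -0.0008  0.004  -0.0007  0.0051  0.0007]
-1 [ 0.6064 -0.1082  1.1036] 9.474756253918458e-05 [-0.0118  0.0008  0.0027 -0.0008  0.004  -0.0007  0.0051  0.0007]
-1 [ 0.6064 -0.1082  1.1036] 9.474756253917645e-05 [-0.0118  0.0008  0.0027 -0.0008  0.004  -0.0007  0.0051  0.0007]
-1 [ 0.6064 -0.1082  1.1036] 9.474756253917512e-05 [-0.0118  0.0008  0.0027 -0.0008  0.004  -0.0007  0.0051  0.0007]
```

Emit:
{"fn": "drive_tool", "kwargs": {
  "increments": [
    [[0,0,-0.08],0],
    [[0,0,-0.16],0],
    [[0.09,-0.06,-0.16],0],
    [[0.17,-0.112,-0.16],0],
    [[0.25,-0.165,-0.16],0],
    [[0.33,-0.217,-0.16],0],
    [[0.41,-0.27,-0.16],0],
    [[0.49,-0.322,-0.16],0],
    [[0.57,-0.375,-0.16],0],
    [[0.65,-0.428,-0.16],0]
  ],
  "gripper": 1
}}

```text
time: 1.45
tcp_pos: [0.5196, -0.2128, 0.3607]
ee_rot: [3.096, 0.531, -0.0]
wrist_force: [1.0, -0.5, 0.0]
width: 0.0928
grasp_force: 0.0
```

Emit:
{"fn": "drive_tool", "kwargs": {
  "increments": [
    [[0.0,0.0,0],0],
    [[0,0.0,0],0]
  ]
}}

```text
time: 1.7
tcp_pos: [0.5183, -0.2151, 0.3604]
ee_rot: [3.096, 0.531, -0.002]
wrist_force: [0.3, -0.9, 0.1]
width: 0.0931
grasp_force: 0.0
```

Run:
```python
from h import *
import cv2
o=get_obs(); print({k:o[k] for k in('time','tcp_pos','ee_rot','joint_positions')})
for n in ['wrist']:
    c=cam(n); cv2.imwrite(f'pics/{n}1.png',cv2.convertScaleAbs(c['img'][:,:,::-1],alpha=1.4)); print(n,c['fx'],c['R'],c['t'])
print(proj(c,np.array([.599,-.1074,.297])))
```

```text
{'time': 1.7, 'tcp_pos': array([ 0.51832983, -0.21505969,  0.36037574]), 'ee_rot': array([ 3.09587202e+00,  5.30545645e-01, -2.02414127e-03]), 'joint_positions': array([ 0.44471471,  0.38542658, -0.13787233,  1.48346104,  0.0551773 ,
        1.27730258, -0.93052975])}
wrist 394.2648677575425 [[ 0.33326453 -0.94283082  0.00219234]
 [-0.90231838 -0.31826847  0.2907348 ]
 [-0.27341598 -0.09886978 -0.95680117]] [-0.37579753  0.33031861  0.6263587 ]
[165.15231348  60.81854942]
```

View pics/wrist1.png

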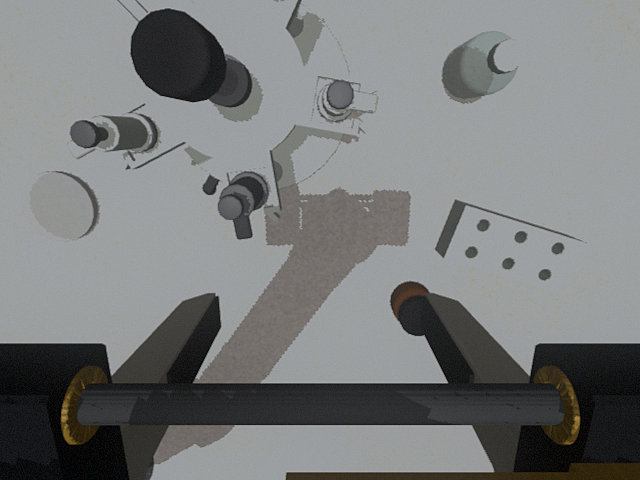

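Wrist view: knob disc around (167,50), predicted (165,61), so it agrees within about 3 mm. The pointer end (dark) is at (210,186). I'll refine the centre.

Run:
```python
from h import *
import cv2
from scipy.optimize import least_squares
np.set_printoptions(precision=4,suppress=True)
t=cam('top');w=cam('wrist')
P=[None]+[atz(t,a,.245)[:2] for a in((405.5,223.3),(386.8,261.8),(344,255.5))]
f=lambda v:np.ravel([v[:2]+.085*np.array([np.cos(v[2]-(k+1)*2*np.pi/5),np.sin(v[2]-(k+1)*2*np.pi/5)])-P[k] for k in (1,2,3)])
r=least_squares(f,[.6,-.1,1.1]);print('fit',r.x,f(r.x))
# knob silhouette: model (two circles hull) vs dark mask centroid, in wrist and top
def mask(img,box,th):
    m=np.zeros(img.shape[:2],'uint8');x0,y0,x1,y1=box;m[y0:y1,x0:x1]=(img[y0:y1,x0:x1].max(2)<th);return m
a=np.linspace(0,6.283,40)
def hull(c,x,y):
    pts=[proj(c,np.array([x+.02*np.cos(q),y+.02*np.sin(q),z])) for z in(.263,.297) for q in a]
    h=cv2.convexHull(np.float32(pts));M=cv2.moments(h);return np.array([M['m10'],M['m01']])/M['m00'],M['m00']
t0=cv2.imread('pics/top0.png')
for c,im,box,ths in((w,w['img'],(110,0,240,115),(40,55)),(t,t0,(355,205,390,250),(70,80,90))):
  for th in ths:
    n,lab,st,ce=cv2.connectedComponentsWithStats(mask(im,box,th)); i=1+st[1:,4].argmax()
    s=least_squares(lambda v:hull(c,*v)[0]-ce[i],[.6,-.107]);print(th,ce[i],st[i,4],'->',s.x,hull(c,*s.x)[1])
print('pointer',atz(w,(210,186),.018),atz(w,(207,192),.012))
```

```text
fit [ 0.6022 -0.1074  1.1167] [-0.0004  0.0002  0.0003 -0.0009  0.0001  0.0007]
40 [174.6975  54.6205] 6737 -> [ 0.6027 -0.1093] 7303.452678831749
55 [181.2936  58.3645] 7756 -> [ 0.6021 -0.1129] 7158.967801030252
70 [369.5503 228.9024] 338 -> [ 0.595  -0.1052] 308.2547911761794
80 [369.4866 229.1417] 374 -> [ 0.5945 -0.1051] 308.2219841943588
90 [369.4254 229.2214] 402 -> [ 0.5943 -0.1049] 308.20508653321303
pointer [ 0.4854 -0.0848  0.018 ] [ 0.4755 -0.0819  0.012 ]
```

Emit:
{"fn": "drive_tool", "kwargs": {
  "increments": [
    [[0.08,-0.05,0],0],
    [[0.1527,-0.0974,0],0],
    [[0.1527,-0.0974,0.05],0],
    [[0.1527,-0.0974,0.1032],0],
    [[0.1527,-0.0974,0.1032],0]
  ]
}}

```text
time: 2.48
tcp_pos: [0.6, -0.1089, 0.2802]
ee_rot: [-3.095, -0.527, 0.012]
wrist_force: [0.5, -1.4, -0.1]
width: 0.0929
grasp_force: 0.0
```

Emit:
{"fn": "drive_tool", "kwargs": {
  "increments": [
    [[0,0,0],0],
    [[0,0,0],0],
    [[0,0,0],0],
    [[0,0,0],0],
    [[0,0,0],0],
    [[0,0,0],0]
  ],
  "gripper": 0.3,
  "force": 15
}}

```text
time: 3.22
tcp_pos: [0.603, -0.109, 0.2834]
ee_rot: [3.094, 0.529, 0.002]
wrist_force: [1.2, -3.9, -1.4]
width: 0.0398
grasp_force: 15.0
```

Emit:
{"fn": "drive_tool", "kwargs": {
  "increments": [
    [[0,0,0],-0.02],
    [[0,0,0],-0.05],
    [[0,0,0],-0.09],
    [[0,0,0],-0.13],
    [[0,0,0],-0.17],
    [[0,0,0],-0.21],
    [[0,0,0],-0.25],
    [[0,0,0],-0.28],
    [[0,0,0],-0.3],
    [[0,0,0],-0.3]
  ],
  "force": 25
}}

```text
time: 4.47
tcp_pos: [0.6029, -0.1089, 0.2834]
ee_rot: [2.517, 1.876, 0.0]
wrist_force: [2.0, -2.9, -0.4]
width: 0.0398
grasp_force: 25.0
```

Emit:
{"fn": "drive_tool", "kwargs": {
  "increments": [
    [[0,0,0],-0.02],
    [[0,0,0],-0.05],
    [[0,0,0],-0.09],
    [[0,0,0],-0.13],
    [[0,0,0],-0.17],
    [[0,0,0],-0.21],
    [[0,0,0],-0.245],
    [[0,0,0],-0.265],
    [[0,0,0],-0.275],
    [[0,0,0],-0.275]
  ]
}}

```text
time: 5.72
tcp_pos: [0.6028, -0.1089, 0.2834]
ee_rot: [1.501, 2.757, -0.002]
wrist_force: [0.9, -5.5, 0.6]
width: 0.0395
grasp_force: 25.0
```

Run:
```python
from h import *
import cv2
o=get_obs(); print({k:o[k] for k in('time','tcp_pos','ee_rot','joint_positions','wrist_force')})
def crop(a,x0,y0,w,h,s):
    a=a[y0:y0+h,x0:x0+w,::-1]; a=cv2.resize(a,None,fx=s,fy=s,interpolation=cv2.INTER_CUBIC)
    return (255*(a/255.)**0.6).astype('uint8')
t,s=cam('top'),cam('scene')
A=crop(t['img'],315,195,95,120,4);B=crop(s['img'],235,170,100,120,4)
cv2.imwrite('pics/crop3.png',np.hstack([A,B]))
```

```text
{'time': 5.725, 'tcp_pos': array([ 0.60280934, -0.10888667,  0.28335553]), 'ee_rot': array([ 1.50131181e+00,  2.75748748e+00, -1.99210100e-03]), 'joint_positions': array([ 0.50492932,  0.58244436, -0.62538912,  1.46472534,  0.35398264,
        1.20713509,  0.40558223]), 'wrist_force': array([ 0.92222043, -5.51619144,  0.59458471])}
```

View pics/crop3.png

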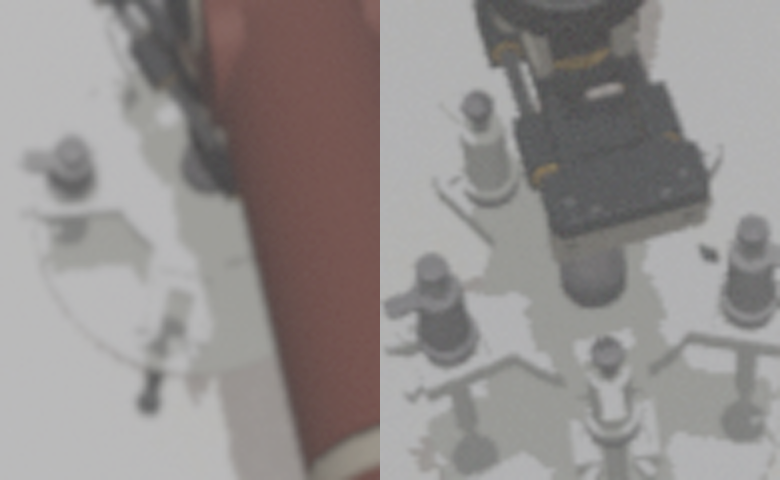

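The top crop shows the empty slot near the pointer; pointer end at (352.5,296). Scene plungers: (259.5,196.3), (248,237), (291.8,257.5), (328,227); top plunger: (333,232.5).

Run:
```python
from h import *
from scipy.optimize import least_squares
np.set_printoptions(precision=4,suppress=True)
t,s=cam('top'),cam('scene')
L=[(s,(259.5,196.3)),(s,(248,237)),(s,(291.8,257.5)),(s,(328,227)),(t,(333,232.5))]
print(tri([L[3],L[4]]))
for z in(.24,.245,.25):
  P=[atz(*l,z)[:2] for l in L]
  K=[1,2,3,4,4]
  def f(v,full=0):
    return np.ravel([v[:2]+.085*np.array([np.cos(v[2]+k*2*np.pi/5),np.sin(v[2]+k*2*np.pi/5)])-p for k,p in zip(K,P)])
  for sg in (1,-1):
    K=[sg*k for k in [1,2,3,4,4]]
    r=least_squares(f,[.6,-.1,2.9]);print(z,sg,r.x,np.degrees(r.x[2]),r.cost)
  K=[-k for k in [1,2,3,4,4]]
print('pt',atz(t,(352.5,296.3),.018))
```

```text
[ 0.5947 -0.0234  0.2449]
0.24 1 [ 0.6005 -0.1081  2.9127] 166.88642836033412 5.3723873310534456e-06
0.24 -1 [ 0.6307 -0.1082  0.2235] 12.80586955735165 0.020073886405027233
0.245 1 [ 0.6027 -0.1074  2.9217] 167.40162365831446 1.4673745805947866e-06
0.245 -1 [ 0.633  -0.107   0.2438] 13.967484853681267 0.020134210618280274
0.25 1 [ 0.6048 -0.1066  2.9308] 167.92127724072265 9.041518686289747e-06
0.25 -1 [ 0.6352 -0.1058  0.2647] 15.167809334623103 0.02020293850162636
pt [ 0.4742 -0.0781  0.018 ]
```

Cradle is at 167.4°, pointer at about 167°. Next I release, lift and move near the holder for a look.

Emit:
{"fn": "drive_tool", "kwargs": {
  "increments": [
    [[0,0,0],0],
    [[0,0,0],0],
    [[0,0,0],0],
    [[0,0,0],0],
    [[0,0,-0.05],0],
    [[0,0,-0.13],0]
  ],
  "gripper": 1
}}

```text
time: 6.68
tcp_pos: [0.6013, -0.1076, 0.3798]
ee_rot: [-1.497, -2.756, 0.003]
wrist_force: [1.4, -1.0, 0.6]
width: 0.092
grasp_force: 0.0
```

Emit:
{"fn": "drive_tool", "kwargs": {
  "increments": [
    [[0.07,0.023,0],0],
    [[0.145,0.048,0],0],
    [[0.22,0.073,0],0],
    [[0.295,0.098,0],0],
    [[0.37,0.122,0],0],
    [[0.441,0.146,0],0],
    [[0.441,0.146,0],0],
    [[0.441,0.146,0],0]
  ]
}}

```text
time: 7.68
tcp_pos: [0.5146, 0.229, 0.3806]
ee_rot: [1.5, 2.76, -0.001]
wrist_force: [-0.5, -0.5, 1.2]
width: 0.0931
grasp_force: 0.0
```

Run:
```python
from h import *
import cv2
o=get_obs(); print({k:o[k] for k in('time','tcp_pos','ee_rot','joint_positions')})
c=cam('wrist'); cv2.imwrite('pics/wrist2.png',cv2.convertScaleAbs(c['img'][:,:,::-1],alpha=1.4)); print(proj(c,np.array([.45,.328,.213])),proj(c,np.array([.45,.328,0])))
def crop(a,x0,y0,w,h,s):
    a=a[y0:y0+h,x0:x0+w,::-1]; a=cv2.resize(a,None,fx=s,fy=s,interpolation=cv2.INTER_CUBIC)
    return (255*(a/255.)**0.6).astype('uint8')
t,s=cam('top'),cam('scene')
cv2.imwrite('pics/crop4.png',np.hstack([crop(t['img'],315,190,100,120,4),crop(s['img'],235,180,100,120,4)]))
```

```text
{'time': 7.675, 'tcp_pos': array([0.51459074, 0.22900582, 0.38064543]), 'ee_rot': array([ 1.50002778e+00,  2.75952984e+00, -1.43626563e-03]), 'joint_positions': array([-0.02061846,  0.44494076, -0.70337186,  1.42597269,  0.28876268,
        1.37561723, -0.156685  ])}
[319.39403769  74.9772861 ] [319.80334481  96.70542443]
```

View pics/wrist2.png

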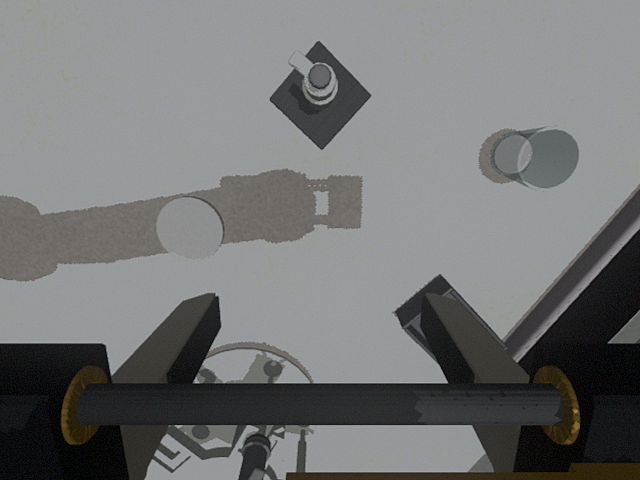

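View pics/crop4.png

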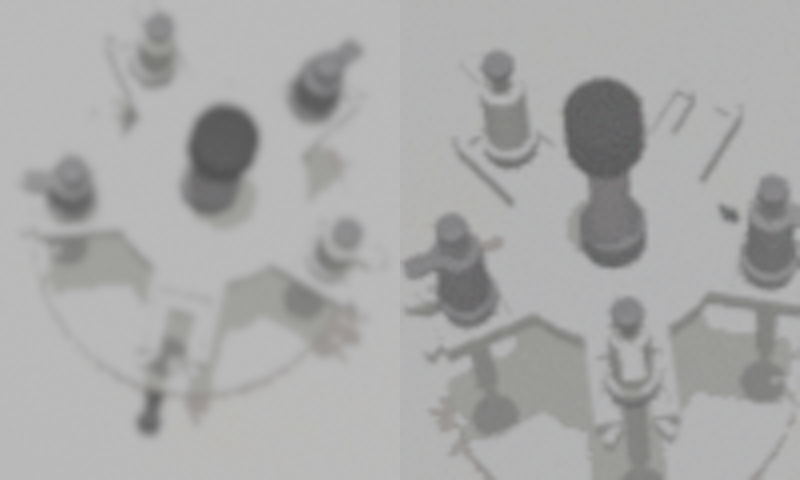

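Wrist: plunger top (320,74) matches the prediction; hook end (296,58). Crop 4 top plungers: (354.5,196.3), (396.5,208), (333,232.5), (401.5,248.8); the slot faces the pointer (end 352,296).

Run:
```python
from h import *
from scipy.optimize import least_squares
np.set_printoptions(precision=4,suppress=True)
t,s,w=cam('top'),cam('scene'),cam('wrist')
p=atz(w,(320,74),.213);h=atz(w,(296,58),.19);d=h-p
print('pip',p,'hook yaw',np.degrees(np.arctan2(d[1],d[0])),np.hypot(*d[:2]))
tp=[(354.5,196.3),(396.5,208),(401.5,248.8),(333,232.5)]
sp=[(291.75,258.25),(248,237),(259.25,196.25),(328,227.5)]
for a,b in zip(tp,sp): print(tri([(t,a),(s,b)]))
X=[tri([(t,a),(s,b)]) for a,b in zip(tp,sp)]
K=[3,2,1,4]
f=lambda v:np.ravel([v[:2]+.085*np.array([np.cos(v[2]+k*2*np.pi/5),np.sin(v[2]+k*2*np.pi/5)])-x[:2] for k,x in zip(K,X)])
r=least_squares(f,[.6,-.1,2.9]);print(r.x,np.degrees(r.x[2]),f(r.x)); c=r.x
print('cradle',c[:2]+.085*np.array([np.cos(c[2]),np.sin(c[2])]))
e=atz(t,(352.3,296),.016);print('pointer',e,np.degrees(np.arctan2(e[1]-c[1],e[0]-c[0])))
```

```text
pip [0.4507 0.3282 0.213 ] hook yaw 175.49218814970922 0.023361896897702395
[ 0.6817 -0.0736  0.2449]
[ 0.6557 -0.1723  0.2388]
[ 0.5578 -0.1809  0.2419]
[ 0.595  -0.0233  0.2435]
[ 0.6019 -0.1076  2.9081] 166.6197829407535 [-0.0014 -0.0013  0.0016  0.0002 -0.0002  0.0007  0.      0.0004]
cradle [ 0.5192 -0.088 ]
pointer [ 0.4752 -0.0777  0.016 ] 166.69626453234505
```

Emit:
{"fn": "drive_tool", "kwargs": {
  "increments": [
    [[0.08,0,0],-0.05],
    [[0.1572,0,0],-0.1],
    [[0.1572,0,0],-0.15],
    [[0.1572,0,0],-0.2],
    [[0.1572,0,0.03],-0.25],
    [[0.1572,0,0.1],-0.292],
    [[0.1572,0,0.14],-0.292],
    [[0.1572,0,0.14],-0.292]
  ]
}}

```text
time: 8.98
tcp_pos: [0.45, 0.3267, 0.2737]
ee_rot: [-0.125, -3.135, 0.006]
wrist_force: [0.8, 0.1, 1.1]
width: 0.0931
grasp_force: 0.0
```

Run:
```python
from h import *
from scipy.spatial.transform import Rotation as Ro
o=get_obs(); R=Ro.from_rotvec(o['ee_rot']).as_matrix(); print(o['time'],o['tcp_pos'],R.round(4).tolist(),o['joint_positions'].round(2))
print('d/0.75',(R.T@(np.array([.4507,.3282,.169])-o['tcp_pos'])/.75).round(4))
```

```text
8.975 [0.45004329 0.32668261 0.27371649] [[-0.9968, 0.0793, -0.0038], [0.0793, 0.9968, -0.0035], [0.0035, -0.0038, -1.0]] [-0.11  0.57 -0.91  1.63  0.48  1.18  0.36]
d/0.75 [-0.0012  0.0026  0.1396]
```

Emit:
{"fn": "drive_tool", "kwargs": {
  "increments": [
    [[0,0.002,0.05],0],
    [[0,0.002,0.1],0],
    [[0,0.002,0.1396],0],
    [[0,0.002,0.1396],0],
    [[0,0.002,0.1396],0]
  ]
}}

```text
time: 9.6
tcp_pos: [0.4512, 0.3314, 0.1733]
ee_rot: [0.123, 3.136, 0.005]
wrist_force: [0.4, 0.4, 0.5]
width: 0.0929
grasp_force: 0.0
```

Emit:
{"fn": "drive_tool", "kwargs": {
  "increments": [
    [[0,0,0],0],
    [[0,0,0],0],
    [[0,0,0],0],
    [[0,0,0],0],
    [[0,0,0],0],
    [[0,0,0],0]
  ],
  "gripper": 0.1,
  "force": 12
}}

```text
time: 10.35
tcp_pos: [0.4502, 0.3301, 0.171]
ee_rot: [-0.122, -3.139, 0.0]
wrist_force: [0.1, 0.2, -0.6]
width: 0.0377
grasp_force: 0.0
```

Emit:
{"fn": "drive_tool", "kwargs": {
  "increments": [
    [[0,0,0],0],
    [[0,0,0],0],
    [[0,0,0],0]
  ]
}}

```text
time: 10.72
tcp_pos: [0.4502, 0.3297, 0.171]
ee_rot: [-0.123, -3.139, 0.002]
wrist_force: [0.2, -1.1, 1.6]
width: 0.0257
grasp_force: 12.0
```

Emit:
{"fn": "drive_tool", "kwargs": {
  "increments": [
    [[0,0,-0.02],0],
    [[0,0,-0.06],0],
    [[0,0,-0.11],0],
    [[0,0,-0.16],0],
    [[0,0,-0.21],0],
    [[0,0,-0.24],0],
    [[0,0,-0.24],0],
    [[0,0,-0.24],0]
  ]
}}

```text
time: 11.72
tcp_pos: [0.4499, 0.3297, 0.3503]
ee_rot: [-0.122, -3.138, 0.002]
wrist_force: [-0.4, -0.5, -1.1]
width: 0.0259
grasp_force: 12.0
```

Run:
```python
from h import *
from scipy.spatial.transform import Rotation as Ro
o=get_obs(); R=Ro.from_rotvec(o['ee_rot']).as_matrix(); print(o['time'],o['tcp_pos'],R.round(4).tolist(),o['wrist_force'],o['width'])
print('d/0.75',(R.T@(np.array([.5192,-.0884,.33])-o['tcp_pos'])/.75).round(4),'yaw',np.degrees(np.arctan2(R[1,0],R[0,0])))
```

```text
11.725 [0.4498876  0.32969728 0.3503166 ] [[-0.997, 0.0776, -0.0009], [0.0776, 0.997, -0.001], [0.0008, -0.0011, -1.0]] [-0.3500386  -0.52933424 -1.1457922 ] 0.025941462486826827
d/0.75 [-0.1354 -0.5486  0.0276] yaw 175.55046145503178
```

Emit:
{"fn": "drive_tool", "kwargs": {
  "increments": [
    [[-0.003,-0.04,0],0.01],
    [[-0.008,-0.11,0],0.02],
    [[-0.013,-0.19,0],0.03],
    [[-0.018,-0.265,0],0.0475],
    [[-0.023,-0.34,0],0.0475],
    [[-0.028,-0.415,0],0.0475],
    [[-0.033,-0.49,0],0.0475],
    [[-0.0363,-0.5344,0],0.0475],
    [[-0.0363,-0.5344,0.05],0.0475],
    [[-0.0363,-0.5344,0.05],0.0475]
  ]
}}

```text
time: 12.98
tcp_pos: [0.4436, -0.0723, 0.3108]
ee_rot: [-0.356, -3.113, -0.001]
wrist_force: [0.2, 0.2, -0.2]
width: 0.0256
grasp_force: 12.0
```

```bash
cat >> h.py <<'E'
def st(tgt):
    from scipy.spatial.transform import Rotation as Ro
    o=get_obs(); R=Ro.from_rotvec(o['ee_rot']).as_matrix(); print(o['time'],o['tcp_pos'].round(4),R.round(4).tolist(),o['wrist_force'].round(2),o['width'].round(4))
    print('d/0.75',(R.T@(np.array(tgt)-o['tcp_pos'])/.75).round(4),'yaw',np.degrees(np.arctan2(R[1,0],R[0,0])))
E
python3 - <<'E'
from h import *
import cv2
st([.5192,-.0884,.221])
t,s=cam('top'),cam('scene')
def crop(a,x0,y0,w,h,s):
    a=a[y0:y0+h,x0:x0+w,::-1]; a=cv2.resize(a,None,fx=s,fy=s,interpolation=cv2.INTER_CUBIC)
    return (255*(a/255.)**0.6).astype('uint8')
cv2.imwrite('pics/crop5.png',np.hstack([crop(t['img'],315,210,100,120,4),crop(s['img'],240,140,100,120,4)]))
E
```

```text
Traceback (most recent call last):
  File "h.py", line 20, in st
    o=get_obs(); R=Ro.from_rotvec(o['ee_rot']).as_matrix(); print(o['time'],o['tcp_pos'].round(4),R.round(4).tolist(),o['wrist_force'].round(2),o['width'].round(4))
                                                                                                                                                ^^^^^^^^^^^^^^^^
AttributeError: 'float' object has no attribute 'round'
```

Emit:
{"fn": "drive_tool", "kwargs": {
  "increments": [
    [[0,0.002,0.03],0],
    [[0,0.002,0.08],0],
    [[0,0.002,0.11],0],
    [[0,0.002,0.1197],0],
    [[0,0.002,0.1197],0],
    [[0,0.002,0.1197],0],
    [[0,0.002,0.1197],0]
  ]
}}

```text
time: 13.85
tcp_pos: [0.447, -0.0701, 0.2246]
ee_rot: [0.356, 3.12, -0.0]
wrist_force: [-0.3, -0.2, -1.9]
width: 0.0258
grasp_force: 12.0
```

```bash
sed -i "s/,o\['width'\].round(4)/,o['width']/" h.py
python3 - <<'E'
from h import *
st([.5192,-.0884,.221])
E
```

```text
13.85 [ 0.447  -0.0701  0.2246] [[-0.9743, 0.2254, 0.0017], [0.2254, 0.9743, -0.0003], [-0.0017, 0.0001, -1.0]] [-0.28 -0.15 -1.92] 0.025773684937432245
d/0.75 [-0.0992 -0.0021  0.005 ] yaw 166.9733547185279
```

Emit:
{"fn": "drive_tool", "kwargs": {
  "increments": [
    [[-0.02,-0.001,0],0],
    [[-0.035,-0.001,0],0],
    [[-0.045,-0.001,0],0],
    [[-0.055,-0.001,0],0],
    [[-0.065,-0.001,0],0],
    [[-0.065,-0.001,0],0]
  ]
}}

```text
time: 14.6
tcp_pos: [0.4943, -0.0819, 0.2237]
ee_rot: [0.356, 3.121, 0.001]
wrist_force: [0.3, -0.0, -1.7]
width: 0.0261
grasp_force: 12.0
```

Emit:
{"fn": "drive_tool", "kwargs": {
  "increments": [
    [[-0.009,0,0],0],
    [[-0.017,0,0],0],
    [[-0.025,0,0],0],
    [[-0.034,0,0],0],
    [[-0.034,0,0],0],
    [[-0.034,0,0],0]
  ]
}}

```text
time: 15.35
tcp_pos: [0.5187, -0.0877, 0.2238]
ee_rot: [-0.356, -3.121, 0.0]
wrist_force: [0.2, 0.0, -1.3]
width: 0.0256
grasp_force: 12.0
```

Run:
```python
from h import *
import cv2
st([.5192,-.0884,.221])
t,s=cam('top'),cam('scene')
def crop(a,x0,y0,w,h,s):
    a=a[y0:y0+h,x0:x0+w,::-1]; a=cv2.resize(a,None,fx=s,fy=s,interpolation=cv2.INTER_CUBIC)
    return (255*(a/255.)**0.6).astype('uint8')
cv2.imwrite('pics/crop5.png',np.hstack([crop(t['img'],315,210,100,120,4),crop(s['img'],240,140,100,120,4)]))
```

```text
15.35 [ 0.5187 -0.0877  0.2238] [[-0.9743, 0.2253, -0.0], [0.2253, 0.9743, -0.0], [0.0, -0.0, -1.0]] [ 0.2   0.04 -1.26] 0.025622998508037627
d/0.75 [-0.0009 -0.0008  0.0037] yaw 166.98093314266754
```

Emit:
{"fn": "drive_tool", "kwargs": {
  "increments": [
    [[-0.0005,-0.0005,0.004],0],
    [[-0.0005,-0.0005,0.008],0],
    [[-0.0005,-0.0005,0.012],0],
    [[-0.0005,-0.0005,0.016],0],
    [[-0.0005,-0.0005,0.019],0],
    [[-0.0005,-0.0005,0.019],0],
    [[-0.0005,-0.0005,0.019],0]
  ]
}}

```text
time: 16.32
tcp_pos: [0.519, -0.088, 0.2096]
ee_rot: [0.356, 3.121, 0.0]
wrist_force: [-0.0, -0.1, 0.1]
width: 0.0257
grasp_force: 12.0
```

Emit:
{"fn": "drive_tool", "kwargs": {
  "increments": [
    [[0,0,0.001],0],
    [[0,0,0.002],0],
    [[0,0,0.003],0],
    [[0,0,0.004],0],
    [[0,0,0.004],0]
  ]
}}

```text
time: 16.95
tcp_pos: [0.519, -0.088, 0.2073]
ee_rot: [0.356, 3.121, -0.001]
wrist_force: [-1.3, -0.2, 5.7]
width: 0.0253
grasp_force: 12.0
```

Contact at collar height of about 0.164, while the cameras suggest the seat is at about 0.158–0.160, so it may be the rim. I back off slightly and look.

Emit:
{"fn": "drive_tool", "kwargs": {
  "increments": [
    [[0,0,-0.004],0],
    [[0,0,-0.006],0],
    [[0,0,-0.006],0],
    [[0,0,-0.006],0]
  ]
}}

```text
time: 17.45
tcp_pos: [0.5189, -0.0881, 0.2109]
ee_rot: [-0.356, -3.121, -0.0]
wrist_force: [0.7, 0.9, -0.9]
width: 0.0259
grasp_force: 12.0
```

Run:
```python
from h import *
import cv2
st([.5192,-.0884,.21])
t,s=cam('top'),cam('scene')
def crop(a,x0,y0,w,h,s):
    a=a[y0:y0+h,x0:x0+w,::-1]; a=cv2.resize(a,None,fx=s,fy=s,interpolation=cv2.INTER_CUBIC)
    return (255*(a/255.)**0.6).astype('uint8')
cv2.imwrite('pics/crop6.png',np.hstack([crop(t['img'],325,210,80,100,5),crop(s['img'],245,170,80,100,5)]))
```

```text
17.45 [ 0.5189 -0.0881  0.2109] [[-0.9743, 0.2253, -0.0003], [0.2253, 0.9743, 0.0002], [0.0003, 0.0001, -1.0]] [ 0.7   0.88 -0.89] 0.025872932294650854
d/0.75 [-0.0005 -0.0003  0.0011] yaw 166.980100673695
```

View pics/crop6.png

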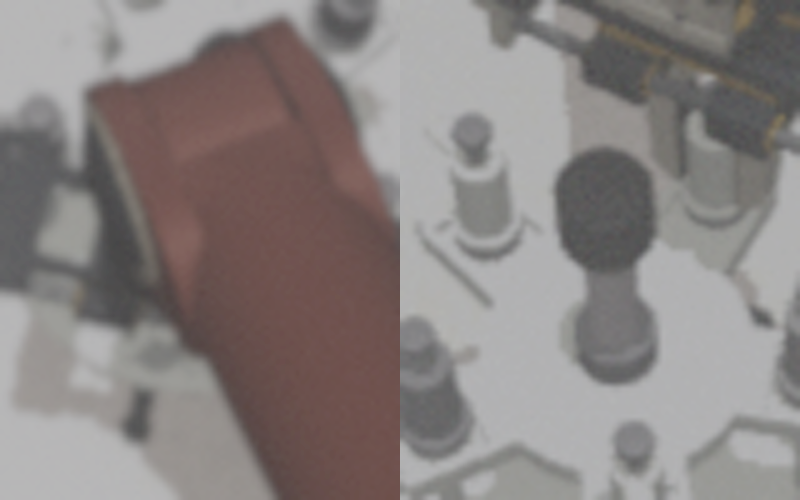

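Not decisive at this resolution, though the earlier triangulation of the loose plunger was about 5 mm low, which would make 0.164 the seat. I'll test by a radial feel under light contact: seated, the rim must block it.

Emit:
{"fn": "drive_tool", "kwargs": {
  "increments": [
    [[0,0,0.002],0],
    [[0,0,0.004],0],
    [[0,0,0.0047],0],
    [[0,0,0.0047],0],
    [[0,0,0.0047],0]
  ]
}}

```text
time: 18.18
tcp_pos: [0.519, -0.088, 0.2075]
ee_rot: [0.356, 3.121, 0.0]
wrist_force: [-0.5, 0.2, -1.6]
width: 0.0253
grasp_force: 12.0
```

Emit:
{"fn": "drive_tool", "kwargs": {
  "increments": [
    [[0.002,0,0],0],
    [[0.004,0,0],0],
    [[0.006,0,0],0],
    [[0.006,0,0],0]
  ]
}}

```text
time: 18.68
tcp_pos: [0.5156, -0.0874, 0.2079]
ee_rot: [0.356, 3.119, 0.0]
wrist_force: [3.3, -0.5, -1.1]
width: 0.0261
grasp_force: 12.0
```

The radial move met 3.3 N with no vertical load, so the collar is already inside the rim. Wall is about 3.4 mm outward, so the centre is about 1.5 mm outward of the start. I centre and lower.

Emit:
{"fn": "drive_tool", "kwargs": {
  "increments": [
    [[-0.002,0,0],0],
    [[-0.0038,0,0],0],
    [[-0.0038,0,0.0007],0],
    [[-0.0038,0,0.0014],0],
    [[-0.0038,0,0.002],0],
    [[-0.0038,0,0.002],0]
  ]
}}

```text
time: 19.42
tcp_pos: [0.5168, -0.0874, 0.2073]
ee_rot: [-0.356, -3.12, 0.002]
wrist_force: [-3.5, -0.4, 8.7]
width: 0.0257
grasp_force: 12.0
```

Emit:
{"fn": "drive_tool", "kwargs": {
  "increments": [
    [[0,0,-0.0015],0],
    [[0,0,-0.0028],0],
    [[0,0,-0.0028],0],
    [[0,0,-0.0028],0]
  ]
}}

```text
time: 19.92
tcp_pos: [0.5171, -0.0876, 0.2078]
ee_rot: [-0.356, -3.121, -0.001]
wrist_force: [-0.5, 0.2, -0.7]
width: 0.0258
grasp_force: 12.0
```

Emit:
{"fn": "drive_tool", "kwargs": {
  "increments": [
    [[0.0015,0,0],0],
    [[0.003,0,0],0],
    [[0.0045,0,0],0],
    [[0.0045,0,0],0],
    [[0.0045,0,0],0],
    [[0.0045,0,0],0]
  ]
}}

```text
time: 20.68
tcp_pos: [0.5149, -0.0872, 0.2084]
ee_rot: [0.356, 3.119, 0.0]
wrist_force: [4.4, -1.2, -1.0]
width: 0.0254
grasp_force: 12.0
```

Blocked again (4.4 N). A quick check on how high that wall reaches:

Emit:
{"fn": "drive_tool", "kwargs": {
  "increments": [
    [[0,0,-0.0015],0],
    [[0,0,-0.003],0],
    [[0,0,-0.003],0],
    [[0,0,-0.003],0]
  ]
}}

```text
time: 21.18
tcp_pos: [0.5135, -0.0868, 0.2104]
ee_rot: [-0.356, -3.12, 0.0]
wrist_force: [1.0, -1.4, 1.6]
width: 0.0258
grasp_force: 12.0
```

The bevel now rides on the rim edge about 3 mm up, so the floor felt at TCP 0.207 is the seat. I recentre and lower.

Emit:
{"fn": "drive_tool", "kwargs": {
  "increments": [
    [[0,0,-0.0025],0],
    [[-0.0025,0,-0.0025],0],
    [[-0.0055,-0.0007,-0.0025],0],
    [[-0.0055,-0.0007,-0.0025],0],
    [[-0.0055,-0.0007,0],0],
    [[-0.0055,-0.0007,0.002],0],
    [[-0.0055,-0.0007,0.002],0],
    [[-0.0055,-0.0007,0.002],0]
  ]
}}

```text
time: 22.18
tcp_pos: [0.5179, -0.0884, 0.2089]
ee_rot: [0.356, 3.121, 0.0]
wrist_force: [0.1, -0.2, -0.5]
width: 0.0256
grasp_force: 12.0
```

Emit:
{"fn": "drive_tool", "kwargs": {
  "increments": [
    [[0,0,0.001],0],
    [[0,0,0.0018],0],
    [[0,0,0.0018],0],
    [[0,0,0.0018],0]
  ]
}}

```text
time: 22.68
tcp_pos: [0.518, -0.0883, 0.2075]
ee_rot: [0.356, 3.121, 0.0]
wrist_force: [-0.6, -1.0, -0.7]
width: 0.0257
grasp_force: 12.0
```

Emit:
{"fn": "drive_tool", "kwargs": {
  "increments": [
    [[0,0,0.0008],0],
    [[0,0,0.0015],0],
    [[0,0,0.0015],0],
    [[0,0,0.0015],0]
  ]
}}

```text
time: 23.18
tcp_pos: [0.5181, -0.0883, 0.2073]
ee_rot: [0.356, 3.121, -0.001]
wrist_force: [-2.0, -0.4, 5.5]
width: 0.0255
grasp_force: 12.0
```

Firm contact at the same floor height. Easing off to a light load, then opening gently.

Emit:
{"fn": "drive_tool", "kwargs": {
  "increments": [
    [[0,0,-0.0008],0],
    [[0,0,-0.0008],0],
    [[0,0,-0.0008],0]
  ],
  "force": 4
}}

```text
time: 23.55
tcp_pos: [0.5182, -0.0884, 0.2073]
ee_rot: [0.356, 3.121, -0.0]
wrist_force: [-0.3, -1.9, 5.1]
width: 0.0258
grasp_force: 4.0
```

Emit:
{"fn": "drive_tool", "kwargs": {
  "increments": [
    [[0,0,0],0],
    [[0,0,0],0],
    [[0,0,0],0],
    [[0,0,0],0]
  ],
  "gripper": 0.5
}}

```text
time: 24.05
tcp_pos: [0.5179, -0.0883, 0.2069]
ee_rot: [-0.356, -3.121, -0.0]
wrist_force: [-0.3, 0.5, 0.8]
width: 0.0466
grasp_force: 0.0
```

Run:
```python
from h import *
st([.518,-.0883,.4])
```

```text
24.05 [ 0.5179 -0.0883  0.2069] [[-0.9743, 0.2252, -0.0002], [0.2252, 0.9743, 0.0002], [0.0002, 0.0002, -1.0]] [-0.34  0.46  0.76] 0.04655048764463838
d/0.75 [-1.000e-04  1.000e-04 -2.575e-01] yaw 166.986146953352
```

Emit:
{"fn": "drive_tool", "kwargs": {
  "increments": [
    [[0,0,-0.01],0],
    [[0,0,-0.03],0],
    [[0,0,-0.08],0],
    [[0,0,-0.15],0],
    [[0,0,-0.22],0],
    [[0.02,0.08,-0.22],0],
    [[0.04,0.16,-0.22],0],
    [[0.06,0.24,-0.22],0],
    [[0.08,0.32,-0.22],0],
    [[0.09,0.38,-0.22],0]
  ]
}}

```text
time: 25.3
tcp_pos: [0.5153, 0.2078, 0.3737]
ee_rot: [0.351, 3.12, 0.003]
wrist_force: [0.4, -1.2, 0.5]
width: 0.0466
grasp_force: 0.0
```

Run:
```python
from h import *
import cv2
t,s=cam('top'),cam('scene')
def crop(a,x0,y0,w,h,s):
    a=a[y0:y0+h,x0:x0+w,::-1]; a=cv2.resize(a,None,fx=s,fy=s,interpolation=cv2.INTER_CUBIC)
    return (255*(a/255.)**0.6).astype('uint8')
cv2.imwrite('pics/crop7.png',np.hstack([crop(t['img'],320,190,100,120,4),crop(s['img'],240,160,100,120,4)]))
```

```text
(no output)
```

View pics/crop7.png

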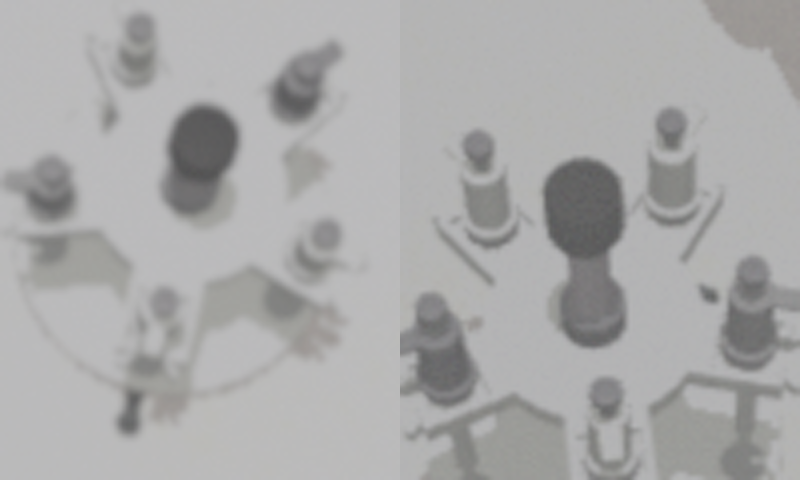

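All five pipettes look alike: the new one upright at top plunger (361,265.5), scene (307.75,190.5). Final numeric check against the neighbours.

Run:
```python
from h import *
from scipy.optimize import least_squares
np.set_printoptions(precision=4,suppress=True)
t,s=cam('top'),cam('scene')
tp=[(354.75,196.25),(396.5,208),(401.3,248.8),(332.5,233)]
sp=[(291.5,258),(248,236.75),(259.5,196.25),(328.25,228)]
X=[tri([(t,a),(s,b)]) for a,b in zip(tp,sp)];K=[3,2,1,4]
f=lambda v:np.ravel([v[:2]+.085*np.array([np.cos(v[2]+k*2*np.pi/5),np.sin(v[2]+k*2*np.pi/5)])-x[:2] for k,x in zip(K,X)])
c=least_squares(f,[.6,-.1,2.9]).x
print(np.array(X)[:,2],c,np.degrees(c[2]),'cradle',c[:2]+.085*np.array([np.cos(c[2]),np.sin(c[2])]),'new',tri([(t,(361,265.5)),(s,(307.75,190.5))]))
o=get_obs();print(o['time'],o['wrist_force'],o['width'])
```

```text
[0.2455 0.2395 0.2421 0.2409] [ 0.6017 -0.1074  2.9064] 166.52307049858985 cradle [ 0.519  -0.0876] new [ 0.5182 -0.0871  0.2437]
25.5 [-0.4716 -0.4747 -1.0626] 0.046302013724065255
```

New pipette sits within 1 mm of the cradle centre and at the same height as its neighbours; handing in.

```bash
python3 -c "
from plant import *
print(finish_job())"
```

```text
the job is handed in; nothing more can be done
None
```

I turned the empty cradle to the pointer and hung the pipette in it. The cameras put it about 1 mm from the cradle centre and level with its neighbours. I handed the job in at about 25.5 s; no verdict was returned.

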